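# Hang a pottery mobile level by the hole that balances it

### The arm

A 6-joint arm with a two-finger parallel gripper is mounted at the origin on the work surface; the furniture and walls round the work are solid. World frame = base frame: x ahead of the robot, y to its left, z up, the work surface at z = 0. Lengths are in m, angles in rad, forces in N, time in s.
With the tool pointing down it reaches from about 0.35 to 0.975 m from the base axis. Payload 4.9 kg.
Tool frame: the origin (TCP) lies midway between the tips of the shut fingers; the grasp point (between the pads) lies 19 mm behind it (manip.pinch_z is the distance from the TCP to the grasp point, in m); z points along the fingers, y is the direction in which the jaws open and shut (so a half turn about z gives the same grasp; the last joint's range is limited). The gripper opens to 85 mm and grips with 20 to 120 N. Pads are 22 mm wide; open, the fingers measure 114 mm over their backs; the gripper's body (76 mm by 85 mm) begins 54 mm behind the grasp point. The pads swing forward as they close: fully open they stand 13 mm farther back than shut.
Start: joints at [1.228, 0.053, 1.613, -0, 1.476, -0.119], TCP at [0.139, 0.609, 0.231] pointing down, gripper open.
Joint ranges: [-3.01, 3.01], [-1.01, 2.22], [0.06, 2.58], [-1.02, 4.17], [0.09, 2.62], [-3.14, 3.14]. Speed limits (rad/s): [2.57, 2.57, 3.14, 3.14, 3.14, 3.14].

### API

Orientations are given as a unit quaternion [w, x, y, z].
In Python, from plant import manip gives the robot as it stands.
- The arm moves only by the tool drive_tool, never from a script. Its argument "commands" is text: rows parted by semicolons, each of 5 numbers parted by spaces: the finger opening in mm, from 0 to 85.4, then the shift along the tool's x, y, z in units of 30 mm (1.0 is 30 mm), then the turn about the tool's z in degrees. A call has exactly 8 rows; each row shifts and turns the commanded pose from where the row before left it, along the tool's axes as they then stand; what a row does not reach is not made up. A row lasts 1/8 s, in which the tool goes at most 62.5 mm and 10.7 degrees, less where a joint would pass 70% of its speed; a pose out of reach is approached as far as the arm can. A call is refused whole if a number of a shift passes 1 or a number of a turn 10.7, either way. A call with a gripper value outside its range is refused whole. The fingers move at their own pace and stop on an object; the grip force is fixed at half the most. Time passes only in rows, so rows that do not move let the fingers close, or fill a call up. It gives the time, the measured TCP pose, the force and the opening at its end, in the units of the state.
- manip.state(): the state, without advancing time (a new reading comes with each control period).
- manip.grab_frame(name): name is "scene" or "side" or "wrist"; returns the picture (400x640x3 uint8, red, green, blue); there is no depth.
- manip.camera_params(name): a dict with "fx", "fy", "cx", "cy" (pixels), "distortion" ([k1, k2, p1, p2, k3] as OpenCV has them; the pictures are not rectified), "xyz" and "orientation" of the camera in the world. Camera axes: x right, y down, z forward; pixel columns grow to the right and rows downward; lengths in m; the calibration is good to about 2 mm. A picture is of the moment at which its call begins: read the wrist's pose just before it. camera_params takes no time and is no camera call; for the wrist camera it gives the pose at the moment of the call.
- manip.job_done(): hands the job in, once; it reports no verdict.
The state is a dict: "time": time; "joint_pos": joint angles; "joint_vel": joint speeds; "joint_efforts": joint torques, N m; "tool_pos": TCP position; "tool_rot": TCP orientation; "contact_force": force on the tool from outside, world axes, zero at the start; "ft_torque": the same for the moment, N m; "gripper_width": opening from 0.0 (shut) to 1.0 (fully open).
Only numpy, scipy, OpenCV 4.12 (cv2) and the standard library are available. Lean on these libraries where they do the work, as an engineer would, in place of code of your own. Each camera call takes 0.05 s, during which the arm holds its last target. There are 200 camera calls.

### The job

Take the wooden mobile arm with its two stoneware drops out of the plywood cradle, find out by its balance which of its seven holes will let it hang level, and hang it by that hole on the steel stand, seated on the thin neck of the peg between the ball end and the collar. Leave it hanging there freely, level and still; handle it gently, without forcing or knocking the peg, and leave the cups and paint bottles near the work where they are.

Things in the scene. Friction and masses are not known exactly. Their poses are not given: they have to be found in the camera images.
- mobile: mobile arm, a dark wooden plate 10 mm thick with two grey stoneware drops under it. Origin: in the middle of its row of holes, half-way through the thickness; x through the thickness, y along the arm, z up when level. 238 mm long; lower edge at z = -18 mm, middle part up to z = +18 mm with seven 10 mm through holes in a zigzag. Plate and rods weigh 70 g and balance at y = 0. Starts upright in the cradle
- mobile_grip (a point): place to pinch the mobile from above across its 10 mm thickness (fingers closing along the mobile's x): in the arched grip tab over the holes, 44 mm above the mobile's origin and 12 mm below the tab's top. The tab is 120 mm wide at its foot, 85 mm here; nothing else is within 25 mm of it
- drop_left (a point): middle of the drop at y = +100 mm of the mobile (z = -120 mm): 56 mm in diameter, 72 mm high, hung by a steel rod, centre of mass 127 mm below the mobile's origin. It weighs 140 g
- drop_right (a point): middle of the drop at y = -100 mm of the mobile (z = -120 mm): looks the same as the other, but may be cast thin or solid: it weighs anything from 56 to 280 g, which cannot be seen. So the whole balances somewhere from y = +32 mm (right drop light) to y = -29 mm (right drop heavy)
- hole_1 (a point): centre of the hole at y = +30, z = -7.5 mm of the mobile (10 mm diameter, half-way through the 10 mm thickness)
- hole_2 (a point): centre of the hole at y = +20, z = +7.5 mm of the mobile
- hole_3 (a point): centre of the hole at y = +10, z = -7.5 mm of the mobile
- hole_4 (a point): centre of the hole at y = +0, z = +7.5 mm of the mobile
- hole_5 (a point): centre of the hole at y = -10, z = -7.5 mm of the mobile
- hole_6 (a point): centre of the hole at y = -20, z = +7.5 mm of the mobile
- hole_7 (a point): centre of the hole at y = -30, z = -7.5 mm of the mobile
- cradle: plywood cradle, fixed; origin under the centre of its 90 x 126 x 14 mm foot. Two uprights 50 mm deep (x) and 14 mm thick at y = +44 and -44 mm bear the strip's lower edge at z = 170 mm in slots 14 mm wide, whose cheeks stand 16 mm high (to z = 186 mm). The mobile's y lies along the cradle's y; the drops hang outside the uprights
- stand: steel display stand, fixed: round foot of 55 mm radius, a 9 mm rod that rises 0.24 m and bends over to the stand's -x. Origin under the centre of the foot. The rod ends in the peg, level and along x
- seat (a point): middle of the peg's neck, on the peg's axis, 240 mm above the table and 96 mm to -x from the stand's post; its axes are those of the stand (x along the peg from its ball end towards the post). The neck is a smooth 4 mm rod, 14 mm long between the ball end (on the -x side) and the collar (18 mm diameter, 4 mm thick, front face 7 mm to +x of this point). A hole of the mobile hanging on the neck has its centre 3 mm below this point
- ball (a point): centre of the ball end of the peg, 7 mm in diameter, 10.5 mm to -x from the seat, on the peg's axis. A hole has 1.5 mm of play all round as it passes over the ball
- sake_cup_0: small black cup, 60 mm wide and 43 mm high, on the table left of the work: a bystander
- sake_cup_1: small black cup, 56 mm wide and 41 mm high, beside the other: a bystander
- paint_coral: small upright paint bottle with coral bands, 34 mm wide and 88 mm high, right of the work: a bystander
- paint_yellow: small upright paint bottle with yellow bands, 34 mm wide and 88 mm high, beside the other: a bystander
Things that resemble listed ones, but are neither listed nor needed, are in the scene too. Of the things that look like the stand, the larger one is meant.

How it is judged:
On the way, in this order (a step that is already met when the one before it is completed fails the run):
1. the mobile arm is lifted clear of the cradle (height (world z) of mobile above 0.205 m and contact force between mobile and cradle below 0.05 N), for 0.2 s.
2. the peg is through one of its holes and the hole is over the neck (((x of hole_1 in the frame of seat between -0.005 and 0.005 m and y of hole_1 in the frame of seat between -0.005 and 0.005 m and z of hole_1 in the frame of seat between -0.0065 and 0.004 m) or (x of hole_2 in the frame of seat between -0.005 and 0.005 m and y of hole_2 in the frame of seat between -0.005 and 0.005 m and z of hole_2 in the frame of seat between -0.0065 and 0.004 m) or (x of hole_3 in the frame of seat between -0.005 and 0.005 m and y of hole_3 in the frame of seat between -0.005 and 0.005 m and z of hole_3 in the frame of seat between -0.0065 and 0.004 m) or (x of hole_4 in the frame of seat between -0.005 and 0.005 m and y of hole_4 in the frame of seat between -0.005 and 0.005 m and z of hole_4 in the frame of seat between -0.0065 and 0.004 m) or (x of hole_5 in the frame of seat between -0.005 and 0.005 m and y of hole_5 in the frame of seat between -0.005 and 0.005 m and z of hole_5 in the frame of seat between -0.0065 and 0.004 m) or (x of hole_6 in the frame of seat between -0.005 and 0.005 m and y of hole_6 in the frame of seat between -0.005 and 0.005 m and z of hole_6 in the frame of seat between -0.0065 and 0.004 m) or (x of hole_7 in the frame of seat between -0.005 and 0.005 m and y of hole_7 in the frame of seat between -0.005 and 0.005 m and z of hole_7 in the frame of seat between -0.0065 and 0.004 m))), for 0.2 s.
At the end, for the whole second after the job is handed in: the mobile arm hangs on the stand alone, with one of its holes on the peg's neck between ball and collar; the strip is level to 5.4 degrees (the hole nearest to its centre of mass gives 5 degrees or better), and it is at rest (((x of hole_1 in the frame of seat between -0.005 and 0.005 m and y of hole_1 in the frame of seat between -0.005 and 0.005 m and z of hole_1 in the frame of seat between -0.0065 and 0.004 m) or (x of hole_2 in the frame of seat between -0.005 and 0.005 m and y of hole_2 in the frame of seat between -0.005 and 0.005 m and z of hole_2 in the frame of seat between -0.0065 and 0.004 m) or (x of hole_3 in the frame of seat between -0.005 and 0.005 m and y of hole_3 in the frame of seat between -0.005 and 0.005 m and z of hole_3 in the frame of seat between -0.0065 and 0.004 m) or (x of hole_4 in the frame of seat between -0.005 and 0.005 m and y of hole_4 in the frame of seat between -0.005 and 0.005 m and z of hole_4 in the frame of seat between -0.0065 and 0.004 m) or (x of hole_5 in the frame of seat between -0.005 and 0.005 m and y of hole_5 in the frame of seat between -0.005 and 0.005 m and z of hole_5 in the frame of seat between -0.0065 and 0.004 m) or (x of hole_6 in the frame of seat between -0.005 and 0.005 m and y of hole_6 in the frame of seat between -0.005 and 0.005 m and z of hole_6 in the frame of seat between -0.0065 and 0.004 m) or (x of hole_7 in the frame of seat between -0.005 and 0.005 m and y of hole_7 in the frame of seat between -0.005 and 0.005 m and z of hole_7 in the frame of seat between -0.0065 and 0.004 m)) and angle between mobile's own y axis and vertical between 1.4758 and 1.6658 rad and contact force between mobile and stand above 0.8 N and linear speed of mobile below 0.02 m/s and angular speed of mobile below 0.15 rad/s); the robot touches nothing.
It fails at once if the mobile arm is pressed on the stand with over 18 N (contact force between mobile and stand above 18 N).
It fails at once if a cup or paint bottle by the work is moved by over 15 mm (distance of any of sake_cup_0, sake_cup_1, paint_coral, paint_yellow from where it was at the start of the episode above 0.015 m).
It also fails if it takes over 64 s, if anything falls off the work surface, if the arm or the gripper's body presses on something with over 40 N, if the wrist force passes 120 N, or if a joint passes its speed limit or range.

## Working session

There is one attempt and no reset: what is moved stays moved. The work goes in short steps, Python scripts to look and compute and a tool call to move; the robot and the scene stay as the last step left them, time stands still between calls to the robot, and variables do not carry over. Pictures are saved under pics/ and viewed, about 8 in all and at most 12, crops included, and the job is handed in when it is done.

Besides the shell and the picture viewer there is one more tool, called after "Call:" as name(argument=value, ...) on one line, values as JSON. drive_tool: Moves the arm, as the interface text tells. Its arguments: {"type":"object","properties":{"commands":{"type":"string"}},"required":["commands"]}

```bash
ls; mkdir -p pics
cat > h.py <<'E'
import numpy as np, cv2
from plant import manip
from scipy.spatial.transform import Rotation as R
def rot(q): return R.from_quat([q[1],q[2],q[3],q[0]]).as_matrix()
def cam(n):
    c=manip.camera_params(n); K=np.array([[c['fx'],0,c['cx']],[0,c['fy'],c['cy']],[0,0,1.]])
    return K,np.array(c['distortion'],float),np.array(c['xyz']),rot(c['orientation'])
def ray(n,uv,c=None):
    K,d,o,M=c or cam(n); p=cv2.undistortPoints(np.array([[uv]],float),K,d)[0,0]
    v=M@np.array([p[0],p[1],1]); return o,v/np.linalg.norm(v)
def plane(n,uv,ax,val,c=None):
    o,v=ray(n,uv,c); return o+v*(val-o[ax])/v[ax]
def tri(*rs):
    A=sum(np.eye(3)-np.outer(v,v) for o,v in rs); b=sum((np.eye(3)-np.outer(v,v))@o for o,v in rs)
    x=np.linalg.solve(A,b); return x,[np.linalg.norm(np.cross(x-o,v)) for o,v in rs]
def proj(n,X,c=None):
    K,d,o,M=c or cam(n); return cv2.projectPoints((np.atleast_2d(X)-o)@M,np.zeros(3),np.zeros(3),K,d)[0][:,0]
def grab(n,f):
    im=cv2.cvtColor(manip.grab_frame(n),cv2.COLOR_RGB2BGR); cv2.imwrite('pics/'+f,im); return im
E
python3 - <<'E'
from h import *
for n in('scene','side'):
    grab(n,n+'0.png'); c=cam(n); print(n,c[2].round(3),c[3][:,2].round(2),c[0][0,0])
s=manip.state(); print(s, manip.pinch_z)
E
```

```text
pics
scene [-0.165  0.287  0.543] [ 0.69 -0.54 -0.47] 371.3264813443206
side [ 0.15  -0.818  0.681] [ 0.32  0.75 -0.58] 371.3831834653757
{'time': 0.1, 'joint_pos': array([ 1.22802294e+00,  5.32779759e-02,  1.61417778e+00,  5.72406634e-06,
        1.47603559e+00, -1.18972421e-01]), 'joint_vel': array([-5.05810319e-04, -2.11059154e-03, -3.14755747e-03,  7.78016266e-04,
       -9.49908103e-04,  2.42725884e-05]), 'joint_efforts': array([ 4.23509914e-05, -3.94899988e+01, -3.71363425e+01, -1.17163440e-04,
        3.86559666e-03, -5.78669699e-06]), 'tool_pos': array([0.13849506, 0.60886523, 0.23018136]), 'tool_rot': array([-2.20008952e-04,  1.11667320e-01,  9.93745193e-01, -9.23502023e-04]), 'contact_force': array([0.37998803, 0.5662562 , 0.51863752]), 'ft_torque': array([ 0.01603839, -0.03617582,  0.00077594]), 'gripper_width': 1.0008760152196887} 0.0187
```

View pics/scene0.png

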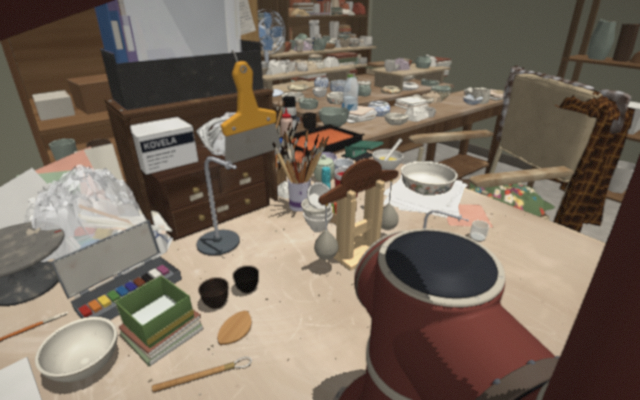

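View pics/side0.png

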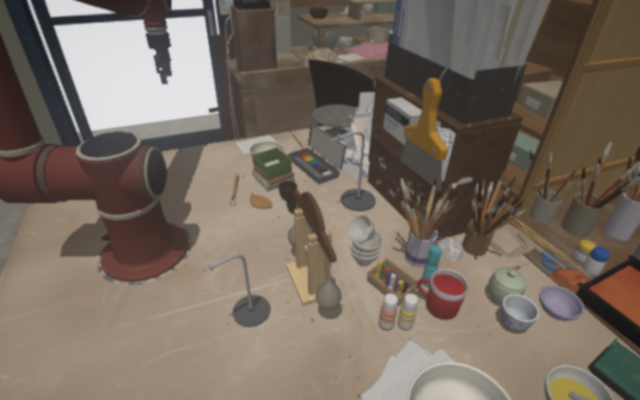

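The scene view shows the mobile in its cradle at about (355,210). There are two look-alike stands: one with its foot at scene (218,241) / side (358,200), and one at side (251,310) / scene ~(430,215). I'll measure their heights and the cradle before choosing.

Run:
```python
from h import *
P=lambda n,uv,z:print(n,uv,z,plane(n,uv,2,z).round(3))
P('scene',(218,241),.005);P('side',(358,200),.005);P('side',(251,310),.005)
print('footwidths',np.linalg.norm(plane('scene',(196,241),2,.005)-plane('scene',(240,241),2,.005)),np.linalg.norm(plane('side',(233,310),2,.005)-plane('side',(270,310),2,.005)))
for a,b in (((211,161),(362,132)),((236,165),(343,133)),((428,213),(240,256)),):
    x,e=tri(ray('scene',a),ray('side',b)); print(a,b,x.round(3),np.round(e,3))
a=cv2.imread('pics/scene0.png');b=cv2.imread('pics/side0.png')
A=cv2.resize(a[130:280,180:430],None,fx=3.2,fy=3.2,interpolation=2)[:,:]
A=np.hstack([cv2.resize(a[150:290,185:425],(400,233),interpolation=2)]) if 0 else A
cv2.imwrite('pics/c1.png',A)
B=cv2.resize(b[120:340,190:410],(600,600),interpolation=2);cv2.imwrite('pics/c2.png',B)
```

```text
scene (218, 241) 0.005 [0.618 0.001 0.005]
side (358, 200) 0.005 [ 0.616 -0.003  0.005]
side (251, 310) 0.005 [ 0.211 -0.287  0.005]
footwidths 0.11408970720543182 0.08079503217495573
(211, 161) (362, 132) [ 0.606 -0.005  0.233] [0.005 0.005]
(236, 165) (343, 133) [ 0.534 -0.029  0.246] [0.012 0.012]
(428, 213) (240, 256) [ 0.206 -0.286  0.17 ] [0. 0.]
```

View pics/c1.png

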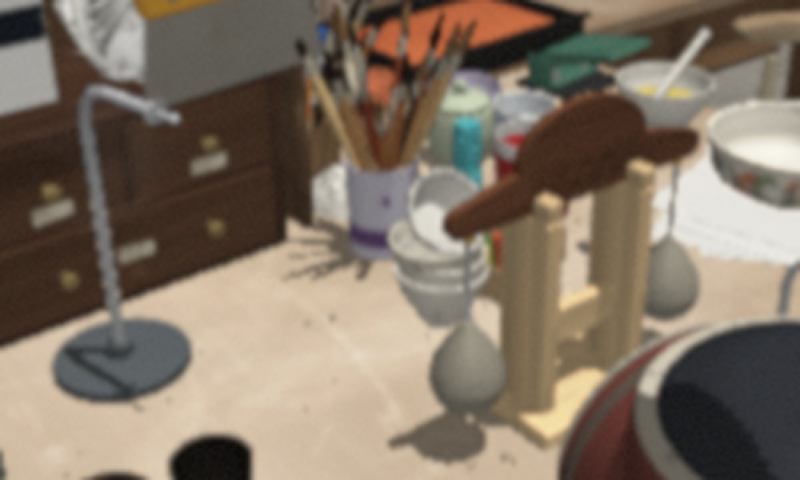

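View pics/c2.png

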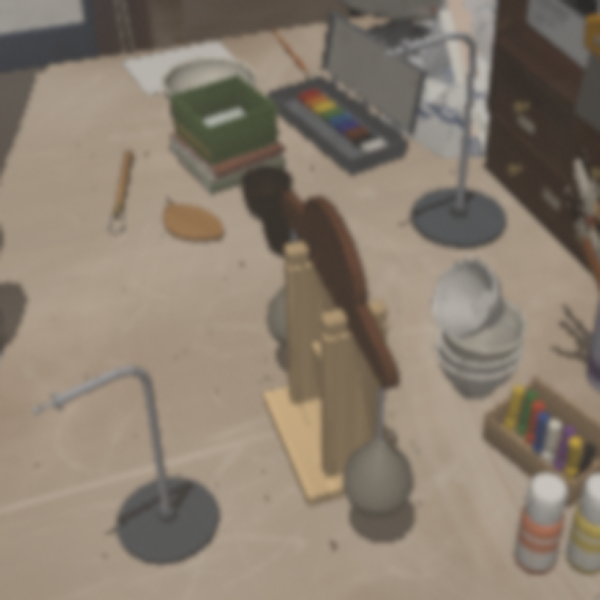

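Run:
```python
from h import *
f=lambda c:(180+c[0]/3.2,130+c[1]/3.2); g=lambda c:(190+c[0]*220/600,120+c[1]*220/600)
print('ball scene',plane('scene',f((176,119)),2,.24).round(4),'side',plane('side',g((386,53)),2,.24).round(4))
print('post foot',plane('scene',f((118,345)),2,.006).round(4),plane('side',g((459,210)),2,.006).round(4))
print('drops',plane('scene',f((468,370)),2,.068).round(4),plane('scene',f((668,280)),2,.068).round(4),plane('side',g((379,478)),2,.068).round(4))
print('tips',plane('scene',f((452,222)),2,.18).round(4),plane('scene',f((692,138)),2,.18).round(4),plane('side',g((392,378)),2,.18).round(4))
for a,b in (((452,230),(392,378)),):pass
for n,p in (('cup0',(210,470)),('cupfoot',(200,470))): print(n,plane('scene',f(p),2,.04).round(3))
for p in((213,293),(246,279)): print(plane('scene',p,2,.02).round(3))
for p in((387,325),(405,325)): print('paint',plane('side',p,2,.0).round(3))
```

```text
ball scene [ 0.5103 -0.0205  0.24  ] side [ 0.51   -0.0209  0.24  ]
post foot [ 0.6325 -0.0023  0.006 ] [0.623  0.0098 0.006 ]
drops [ 0.3597 -0.1466  0.068 ] [ 0.3568 -0.3472  0.068 ] [ 0.3644 -0.3588  0.068 ]
tips [ 0.3728 -0.1428  0.18  ] [ 0.3661 -0.37    0.18  ] [ 0.3675 -0.366   0.18  ]
cup0 [0.407 0.032 0.04 ]
cupfoot [0.411 0.037 0.04 ]
[0.426 0.099 0.02 ]
[0.423 0.024 0.02 ]
paint [ 0.472 -0.427  0.   ]
paint [ 0.508 -0.442  0.   ]
```

```bash
cat > plan.py <<'E'
# prints rows: start pose (p,yaw of tool y) -> via targets [(x,y,z,yawdeg,nrows)]
from h import *
def yawof(q):
    M=rot(q); return np.degrees(np.arctan2(M[1,1],M[0,1]))
def plan(targets,w,p=None,yaw=None):
    s=manip.state(); p=s['tool_pos'] if p is None else np.array(p,float); yaw=yawof(s['tool_rot']) if yaw is None else yaw
    for x,y,z,ty,n in targets:
        d=(np.array([x,y,z])-p)/n; dt=-(ty-yaw)/n
        for i in range(n):
            a=np.radians(yaw); Y=np.array([np.cos(a),np.sin(a),0]); Z=np.array([0,0,-1.]); X=np.cross(Y,Z)
            print(f"{w} {d@X/.03:.2f} {d@Y/.03:.2f} {d@Z/.03:.2f} {dt:.2f}",end=';\n' if i==n-1 else '; '); p=p+d; yaw-=dt
E
python3 - <<'E'
from plan import *
plan([(.30,.42,.34,60,8),(.45,.16,.36,30,10),(.44,-.05,.36,10,7),(.367,-.253,.34,-1,7)],85)
E
```

```text
85 -0.83 -0.62 -0.46 2.15; 85 -0.85 -0.59 -0.46 2.15; 85 -0.87 -0.55 -0.46 2.15; 85 -0.89 -0.52 -0.46 2.15; 85 -0.91 -0.49 -0.46 2.15; 85 -0.93 -0.45 -0.46 2.15; 85 -0.95 -0.42 -0.46 2.15; 85 -0.96 -0.38 -0.46 2.15;
85 -0.87 -0.50 -0.07 3.00; 85 -0.89 -0.45 -0.07 3.00; 85 -0.91 -0.41 -0.07 3.00; 85 -0.93 -0.36 -0.07 3.00; 85 -0.95 -0.31 -0.07 3.00; 85 -0.97 -0.26 -0.07 3.00; 85 -0.98 -0.21 -0.07 3.00; 85 -0.99 -0.16 -0.07 3.00; 85 -1.00 -0.10 -0.07 3.00; 85 -1.00 -0.05 -0.07 3.00;
85 -0.84 -0.54 0.00 2.86; 85 -0.87 -0.50 0.00 2.86; 85 -0.89 -0.45 0.00 2.86; 85 -0.91 -0.41 0.00 2.86; 85 -0.93 -0.36 0.00 2.86; 85 -0.95 -0.32 0.00 2.86; 85 -0.96 -0.27 0.00 2.86;
85 -0.89 -0.51 0.10 1.57; 85 -0.91 -0.49 0.10 1.57; 85 -0.92 -0.46 0.10 1.57; 85 -0.93 -0.44 0.10 1.57; 85 -0.94 -0.41 0.10 1.57; 85 -0.95 -0.38 0.10 1.57; 85 -0.96 -0.36 0.10 1.57;
```

Call:
drive_tool(commands="85 -0.83 -0.62 -0.46 2.15; 85 -0.85 -0.59 -0.46 2.15; 85 -0.87 -0.55 -0.46 2.15; 85 -0.89 -0.52 -0.46 2.15; 85 -0.91 -0.49 -0.46 2.15; 85 -0.93 -0.45 -0.46 2.15; 85 -0.95 -0.42 -0.46 2.15; 85 -0.96 -0.38 -0.46 2.15")

```text
time: 1.1
tool_pos: [0.3, 0.4196, 0.3416]
tool_rot: [-0.0, 0.26, 0.966, -0.0]
contact_force: [-1.0, 0.4, -0.3]
gripper_width: 0.995
```

Call:
drive_tool(commands="85 -0.87 -0.50 -0.07 3; 85 -0.89 -0.45 -0.07 3; 85 -0.91 -0.41 -0.07 3; 85 -0.93 -0.36 -0.07 3; 85 -0.95 -0.31 -0.07 3; 85 -0.97 -0.26 -0.07 3; 85 -0.98 -0.21 -0.07 3; 85 -0.99 -0.16 -0.07 3")

```text
time: 2.1
tool_pos: [0.4196, 0.2115, 0.358]
tool_rot: [-0.0, 0.455, 0.891, -0.0]
contact_force: [0.5, -0.4, -0.1]
gripper_width: 0.995
```

Call:
drive_tool(commands="85 -1 -0.1 -0.07 3; 85 -1 -0.05 -0.07 3; 85 -0.84 -0.54 0 2.86; 85 -0.87 -0.5 0 2.86; 85 -0.89 -0.45 0 2.86; 85 -0.91 -0.41 0 2.86; 85 -0.93 -0.36 0 2.86; 85 -0.95 -0.32 0 2.86")

```text
time: 3.1
tool_pos: [0.4407, -0.0202, 0.3622]
tool_rot: [-0.0, 0.624, 0.781, -0.0]
contact_force: [-0.4, 0.1, 0.0]
gripper_width: 0.994
```

Call:
drive_tool(commands="85 -0.96 -0.27 0 2.86; 85 -0.89 -0.51 0.1 1.57; 85 -0.91 -0.49 0.1 1.57; 85 -0.92 -0.46 0.1 1.57; 85 -0.93 -0.44 0.1 1.57; 85 -0.94 -0.41 0.1 1.57; 85 -0.95 -0.38 0.1 1.57; 85 -0.96 -0.36 0.1 1.57")

```text
time: 4.1
tool_pos: [0.3655, -0.2528, 0.3411]
tool_rot: [-0.0, 0.714, 0.7, 0.0]
contact_force: [0.1, -0.5, 0.1]
gripper_width: 0.997
```

Run:
```python
from plan import *
s=manip.state(); print(s['time'],s['tool_pos'].round(4),yawof(s['tool_rot']),s['contact_force'].round(2),s['ft_torque'].round(3))
w=grab('wrist','w1.png'); sc=grab('scene','s1.png'); c=cam('wrist'); np.savez('w1.npz',K=c[0],d=c[1],o=c[2],M=c[3])
print(c[2].round(3),c[3].round(2).tolist(),c[0][0,0])
cv2.imwrite('pics/m1.png',np.vstack([cv2.resize(w,(480,300)),cv2.resize(sc,(480,300))]))
```

```text
4.1 [ 0.3655 -0.2528  0.3411] -1.090194584981441 [ 0.11 -0.49  0.14] [-0.029 -0.031 -0.015]
[ 0.367 -0.173  0.483] [[1.0, -0.02, -0.01], [-0.02, -0.95, -0.31], [-0.0, 0.31, -0.95]] 294.9937769187287
```

View pics/m1.png

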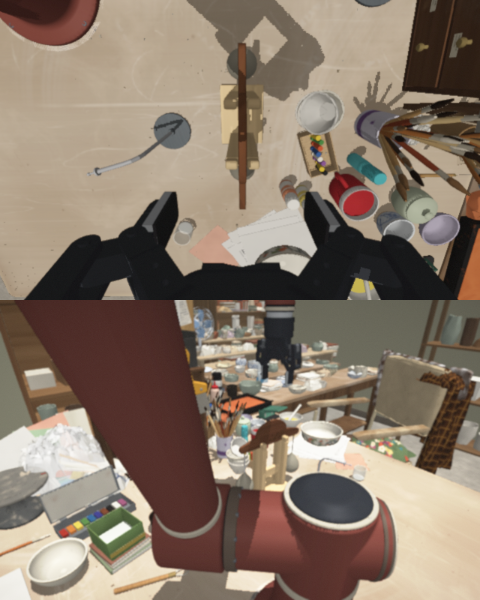

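Run:
```python
from plan import *
w=cv2.imread('pics/w1.png'); z=np.load('w1.npz'); c=(z['K'],z['d'],z['o'],z['M'])
h=cv2.cvtColor(w,cv2.COLOR_BGR2HSV)
m=((h[...,0]<15)&(h[...,1]>90)&(h[...,2]>40)&(h[...,2]<150)).astype(np.uint8); m[:, :300]=0; m[:,345:]=0
n,l,st,_=cv2.connectedComponentsWithStats(m); i=1+st[1:,4].argmax(); print(st[i])
ys,xs=np.where(l==i)
for r in (ys.min(),ys.min()+4,80,110,140,170,200,230,ys.max()-4,ys.max()):
    q=xs[ys==r]; print(r,q.min(),q.max(),[plane('w',(q.mean(),r),2,zz,c).round(4)[:2].tolist() for zz in(.18,.243)])
```

```text
[ 317   57   12  222 2265]
57 318 323 [[0.3669, -0.1331], [0.367, -0.1413]]
61 318 327 [[0.3687, -0.1366], [0.3684, -0.1441]]
80 317 327 [[0.3679, -0.1532], [0.3678, -0.1572]]
110 318 327 [[0.3678, -0.1806], [0.3677, -0.1789]]
140 318 327 [[0.3673, -0.2098], [0.3673, -0.202]]
170 318 328 [[0.3672, -0.2408], [0.3672, -0.2266]]
200 318 328 [[0.3665, -0.274], [0.3667, -0.2529]]
230 318 328 [[0.3658, -0.3094], [0.3661, -0.2809]]
274 319 326 [[0.3642, -0.3661], [0.3648, -0.3259]]
278 320 326 [[0.3646, -0.3716], [0.3652, -0.3302]]
```

```bash
cat > ft.py <<'E'
from plan import *
import sys
def ft(n,f):
    A=[]
    for i in range(n):
        manip.grab_frame('side'); s=manip.state(); A.append(np.r_[s['contact_force'],s['ft_torque']])
    A=np.array(A); np.save(f,A); print(A.mean(0).round(4),'sem',(A.std(0)/n**.5).round(4),s['time'],s['tool_pos'].round(4),yawof(s['tool_rot']).round(2),s['gripper_width'])
ft(int(sys.argv[1]),sys.argv[2])
E
python3 ft.py 16 base.npy
```

```text
[-0.1175  0.1166  0.1804  0.0173  0.0055 -0.0058] sem [0.1397 0.0926 0.1295 0.0119 0.0077 0.0065] 5.0 [ 0.3662 -0.252   0.3417] -1.03 0.9935979885396837
```

Call:
drive_tool(commands="85 0 0.04 0.9 0; 85 0 0 0.9 0; 85 0 0 0.8 0; 85 0 0 0.7 0; 85 0 0 0.5 0; 85 0 0 0.3 0; 85 0 0 0.17 0; 85 0 0 0 0")

```text
time: 6.0
tool_pos: [0.3674, -0.2521, 0.2138]
tool_rot: [0.0, 0.713, 0.701, -0.0]
contact_force: [-1.1, 0.9, -0.2]
gripper_width: 0.998
```

Call:
drive_tool(commands="40 0 0 0 0; 20 0 0 0 0; 5 0 0 0 0; 5 0 0 0 0; 5 0 0 0 0; 5 0 0 0 0; 5 0 0 0 0; 5 0 0 0 0")

```text
time: 7.0
tool_pos: [0.3674, -0.2521, 0.2139]
tool_rot: [0.0, 0.713, 0.701, 0.0]
contact_force: [0.1, -0.3, 2.4]
gripper_width: 0.106
```

Run:
```python
from plan import *
s=manip.state(); print(s['time'],s['tool_pos'].round(4),s['gripper_width']*85.4,s['contact_force'].round(2),s['ft_torque'].round(3))
```

```text
7.0 [ 0.3674 -0.2521  0.2139] 9.068322168055653 [ 0.14 -0.27  2.44] [-0.017  0.011 -0.015]
```

Call:
drive_tool(commands="5 0 0 -0.15 0; 5 0 0 -0.3 0; 5 0 0 -0.5 0; 5 0 0 -0.6 0; 5 0 0 -0.6 0; 5 0 0 -0.5 0; 5 0 0 -0.3 0; 5 0 0 0 0")

```text
time: 8.0
tool_pos: [0.3676, -0.2523, 0.303]
tool_rot: [0.001, 0.713, 0.701, 0.0]
contact_force: [0.1, 0.5, -2.8]
gripper_width: 0.101
```

```bash
python3 ft.py 30 lift.npy
python3 - <<'E'
from h import *
w=grab('wrist','w2.png'); s=grab('side','s2.png')
cv2.imwrite('pics/m2.png',np.vstack([cv2.resize(w,(480,300)),cv2.resize(s[60:360,160:480],(480,300))]))
E
```

```text
[ 2.430e-02  1.843e-01 -2.997e+00 -5.260e-02 -3.300e-03 -1.200e-03] sem [0.0861 0.0896 0.0792 0.0043 0.0066 0.0053] 9.5 [ 0.3673 -0.252   0.3021] -1.03 0.10358065490812714
```

View pics/m2.png

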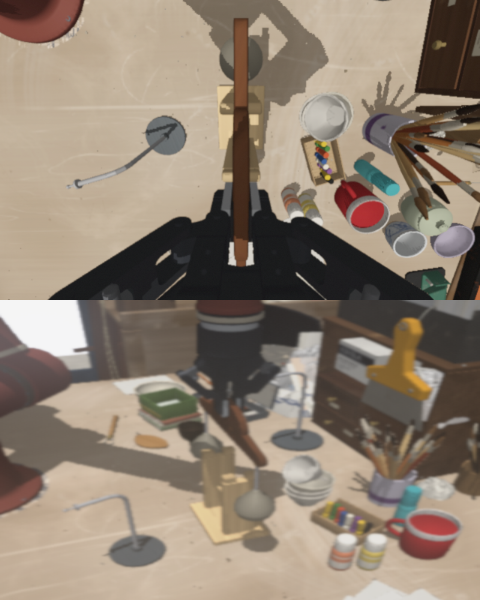

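```bash
python3 ft.py 50 lift2.npy
python3 - <<'E'
import numpy as np
A=np.r_[np.load('lift.npy'),np.load('lift2.npy')]
m=A.mean(0); s=A.std(0)/len(A)**.5; print(m.round(4),s.round(4)); print('m from weight',-m[2]/9.81-.21,s[2]/9.81,'from torque',.14+m[3]/.981,s[3]/.981)
E
```

```text
[-1.2980e-01  1.2580e-01 -3.0577e+00 -3.6600e-02  1.0800e-02  1.2000e-03] sem [0.0676 0.0688 0.0712 0.0033 0.004  0.0044] 12.1 [ 0.3673 -0.252   0.3021] -1.03 0.10193074587646639
[-7.2000e-02  1.4770e-01 -3.0349e+00 -4.2600e-02  5.5000e-03  3.0000e-04] [0.0538 0.0546 0.0536 0.0028 0.0036 0.0034]
m from weight 0.09937272569054403 0.005463658332380113 from torque 0.09658261463043202 0.0028367529904986862
```

Run:
```python
from plan import *
plan([(.375,-.235,.300,0,2),(.4645,-.055,.285,9.4,12),(.4725,-.038,.2790,10.4,2)],5)
```

```text
5 0.29 0.12 0.04 -0.52; 5 0.28 0.12 0.04 -0.52;
5 0.50 0.25 0.04 -0.78; 5 0.50 0.26 0.04 -0.78; 5 0.49 0.26 0.04 -0.78; 5 0.49 0.27 0.04 -0.78; 5 0.49 0.28 0.04 -0.78; 5 0.48 0.28 0.04 -0.78; 5 0.48 0.29 0.04 -0.78; 5 0.47 0.30 0.04 -0.78; 5 0.47 0.30 0.04 -0.78; 5 0.47 0.31 0.04 -0.78; 5 0.46 0.31 0.04 -0.78; 5 0.46 0.32 0.04 -0.78;
5 0.26 0.18 0.10 -0.50; 5 0.26 0.18 0.10 -0.50;
```

Call:
drive_tool(commands="5 0.29 0.12 0.04 -0.52; 5 0.28 0.12 0.04 -0.52; 5 0.5 0.25 0.04 -0.78; 5 0.5 0.26 0.04 -0.78; 5 0.49 0.26 0.04 -0.78; 5 0.49 0.27 0.04 -0.78; 5 0.49 0.28 0.04 -0.78; 5 0.48 0.28 0.04 -0.78")

```text
time: 13.1
tool_pos: [0.4202, -0.1431, 0.2924]
tool_rot: [-0.0, 0.677, 0.736, 0.001]
contact_force: [-0.3, -0.1, -2.5]
gripper_width: 0.105
```

Call:
drive_tool(commands="5 0.48 0.29 0.04 -0.78; 5 0.47 0.3 0.04 -0.78; 5 0.47 0.3 0.04 -0.78; 5 0.47 0.31 0.04 -0.78; 5 0.46 0.31 0.04 -0.78; 5 0.46 0.32 0.04 -0.78; 5 0.26 0.18 0.1 -0.5; 5 0.26 0.18 0.1 -0.5")

```text
time: 14.1
tool_pos: [0.4728, -0.0371, 0.279]
tool_rot: [-0.0, 0.64, 0.768, -0.0]
contact_force: [0.3, 0.5, -2.8]
gripper_width: 0.109
```

Run:
```python
from plan import *
for i in range(3): manip.grab_frame('side')
s=manip.state(); print(s['time'],s['tool_pos'].round(4),yawof(s['tool_rot']),s['contact_force'].round(2))
c=cam('wrist'); np.savez('w3.npz',K=c[0],d=c[1],o=c[2],M=c[3])
w=grab('wrist','w3.png'); sc=grab('scene','s3.png')
cv2.imwrite('pics/m3.png',np.vstack([cv2.resize(w[:,200:520],(480,600))[:400],np.zeros((2,480,3),np.uint8),cv2.resize(sc[130:230,150:390],(480,200),interpolation=2)])[:600])
```

```text
14.25 [ 0.4725 -0.0375  0.2788] 10.39482669691202 [-0.27 -0.51 -3.58]
```

View pics/m3.png

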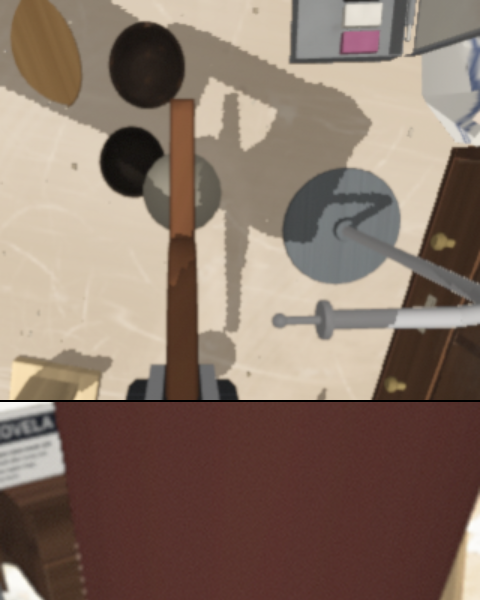

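```bash
cat > meas.py <<'E'
from plan import *
def meas(npz,ball,rod,tip,tcp,yaw):
    z=np.load(npz); c=(z['K'],z['d'],z['o'],z['M'])
    a=np.radians(yaw); X=np.array([np.cos(a),np.sin(a)]); Y=np.array([-X[1],X[0]])
    b=plane('w',ball,2,.24,c)[:2]; r=plane('w',rod,2,.24,c)[:2]
    t=plane('w',tip,2,tcp[2]-.0259-.008,c)[:2]; o=t-.119*Y
    print('ball',b.round(4),'pegyaw',np.degrees(np.arctan2(*(r-b)[::-1])).round(2),'len',np.linalg.norm(r-b).round(4))
    print('origin from tip',o.round(4),'minus tcp in mobile axes',((o-tcp[:2])@X).round(4),((o-tcp[:2])@Y).round(4))
    for nm,oo in(('tip',o),('tcp',np.array(tcp[:2]))):
        h=oo+.010*Y; print(nm,'hole3->ball along x,y',((b-h)@X).round(4),((b-h)@Y).round(4))
E
python3 - <<'E'
from meas import *
w=cv2.imread('pics/w3.png')
f=lambda p:(200+p[0]/1.5,p[1]/1.5)
meas('w3.npz',f((279,320)),f((470,316.5)),f((182,100)),[.4725,-.0375,.2788],10.39)
meas('w3.npz',f((279,320)),f((324,319)),f((182,100)),[.4725,-.0375,.2788],10.39)
z=np.load('w3.npz');c=(z['K'],z['d'],z['o'],z['M']); print('foot',plane('w',f((342,226)),2,.008,c).round(4), 'post',plane('w',f((344,230)),2,.012,c).round(4),c[2].round(4))
cv2.imwrite('pics/c3.png',cv2.resize(w[190:270,290:430],(800,457),interpolation=2))
# gray profile of peg
h=cv2.cvtColor(w,cv2.COLOR_BGR2HSV)
for u in range(380,420,3): print(u, w[200:226,u].mean(1).astype(int).tolist())
E
```

```text
ball [ 0.5127 -0.0188] pegyaw 11.56 len 0.0836
origin from tip [ 0.4763 -0.057 ] minus tcp in mobile axes 0.0003 -0.0199
tip hole3->ball along x,y 0.0426 0.021
tcp hole3->ball along x,y 0.0429 0.0011
ball [ 0.5127 -0.0188] pegyaw 11.8 len 0.0197
origin from tip [ 0.4763 -0.057 ] minus tcp in mobile axes 0.0003 -0.0199
tip hole3->ball along x,y 0.0426 0.021
tcp hole3->ball along x,y 0.0429 0.0011
foot [0.6168 0.0046 0.008 ] post [0.6182 0.0018 0.012 ] [0.4582 0.0424 0.4212]
380 [200, 200, 200, 201, 202, 202, 203, 203, 202, 203, 201, 196, 191, 188, 188, 195, 199, 199, 199, 198, 199, 200, 201, 202, 202, 202]
383 [203, 204, 204, 204, 204, 204, 204, 203, 194, 168, 135, 118, 118, 121, 120, 119, 117, 134, 174, 198, 202, 203, 203, 203, 203, 202]
386 [205, 205, 204, 204, 204, 205, 206, 203, 178, 124, 119, 124, 130, 134, 134, 132, 127, 124, 147, 184, 202, 204, 204, 204, 204, 203]
389 [204, 203, 203, 203, 203, 204, 204, 203, 198, 176, 141, 124, 126, 128, 128, 127, 127, 141, 178, 200, 203, 203, 204, 205, 204, 203]
392 [205, 204, 204, 203, 203, 202, 202, 202, 203, 201, 180, 138, 128, 132, 133, 13
[... 545 characters left out ...]
2, 198, 200, 200, 200, 200, 200, 201, 202, 204]
407 [207, 207, 206, 205, 205, 204, 203, 202, 201, 190, 158, 127, 129, 133, 130, 133, 172, 198, 201, 201, 202, 202, 202, 203, 203, 203]
410 [206, 200, 186, 173, 161, 151, 138, 122, 120, 118, 117, 122, 130, 133, 129, 121, 123, 134, 144, 159, 168, 176, 189, 196, 196, 197]
413 [137, 102, 94, 94, 93, 93, 94, 92, 94, 94, 101, 113, 120, 123, 117, 109, 97, 94, 94, 94, 93, 94, 93, 95, 103, 137]
416 [132, 114, 115, 116, 115, 115, 112, 110, 108, 105, 102, 100, 99, 99, 99, 99, 99, 99, 100, 103, 106, 110, 110, 111, 111, 115]
419 [174, 140, 123, 121, 120, 123, 126, 128, 129, 132, 134, 136, 135, 135, 135, 134, 133, 131, 130, 129, 129, 126, 124, 121, 120, 131]
```

```bash
cat > tilt.py <<'E'
from plan import *
from scipy.optimize import brentq
def tiprow(w,c0=300,c1=345):
    h=cv2.cvtColor(w,cv2.COLOR_BGR2HSV); m=((h[...,0]<15)&(h[...,1]>90)&(h[...,2]>40)&(h[...,2]<190)).astype(np.uint8); m[:,:c0]=0;m[:,c1:]=0; m[300:]=0
    n,l,st,_=cv2.connectedComponentsWithStats(m); i=1+st[1:,4].argmax(); ys,xs=np.where(l==i); r=ys.min(); return xs[ys==r+3].mean(),float(r)
def tilt(uv,c,tcp,yaw,G=(0,0)):
    a=np.radians(yaw); Y=np.array([-np.sin(a),np.cos(a)]); o,v=ray('w',uv,c)
    def f(th):
        s,k=np.sin(th),np.cos(th); y=119*k-TZ*s; z=-TZ*k-119*s; zz=tcp[2]+.0187+z/1000
        p=o+v*(zz-o[2])/v[2]; return (p[:2]-tcp[:2])@Y-y/1000
    return np.degrees(brentq(f,-.3,.6))
TZ=52
E
python3 - <<'E'
from tilt import *
z=np.load('w3.npz'); c3=(z['K'],z['d'],z['o'],z['M']); z=np.load('w1.npz'); c1=(z['K'],z['d'],z['o'],z['M'])
w=[cv2.imread(f'pics/w{i}.png') for i in(1,2,3)]
p=[tiprow(x) for x in w]; print(p)
a=np.radians(-1.03); o2=c1[2]+np.array([.3673,-.252,.3021])-np.array([.3662,-.252,.3417]); c2=(c1[0],c1[1],o2,c1[3])
print('w2',tilt(p[1],c2,np.array([.3673,-.252,.3021]),-1.03),'w3',tilt(p[2],c3,np.array([.4725,-.0375,.2788]),10.39))
for i in range(4):
    q=tiprow(cv2.cvtColor(manip.grab_frame('wrist'),cv2.COLOR_RGB2BGR)); print(q)
s=manip.state(); print(s['time'],s['ft_torque'],s['contact_force'])
print('fwd cam rel tcp w1',(c1[2]-np.array([.3655,-.2528,.3411])).round(4),'w3',(c3[2]-np.array([.4725,-.0375,.2788])).round(4))
E
```

```text
[(np.float64(322.5), 57.0), (np.float64(321.0), 24.0), (np.float64(320.5), 65.0)]
w2 0.8423098062469725 w3 14.055805867767518
(np.float64(321.5), 65.0)
(np.float64(321.5), 65.0)
(np.float64(321.5), 65.0)
(np.float64(321.5), 65.0)
14.55 [ 0.08309899  0.00163329 -0.04763019] [ 0.09540468 -0.73548636 -3.02726136]
fwd cam rel tcp w1 [0.0018 0.0803 0.1418] w3 [-0.0143  0.0799  0.1424]
```

```bash
python3 ft.py 15 t14.npy
```

```text
[ 1.9900e-02  2.3350e-01 -3.1603e+00  5.3200e-02  6.0000e-04 -1.1000e-03] sem [0.1251 0.0856 0.1515 0.0052 0.0102 0.0079] 15.3 [ 0.4726 -0.0376  0.2793] 10.37 0.1039756332995338
```

Call:
drive_tool(commands="5 -0.6 0 0 0; 5 -0.4 0 0 0; 5 -0.3 0 0 0; 5 -0.15 0 0 0; 5 0.15 0 0 0; 5 0.3 0 0 0; 5 0.4 0 0 0; 5 0.6 0 0 0")

```text
time: 16.3
tool_pos: [0.4723, -0.0363, 0.2794]
tool_rot: [-0.0, 0.64, 0.768, 0.0]
contact_force: [-0.6, -0.3, -3.2]
gripper_width: 0.106
```

```bash
cat > chk.py <<'E'
from tilt import *
s=manip.state(); c=cam('wrist'); w=cv2.cvtColor(manip.grab_frame('wrist'),cv2.COLOR_RGB2BGR); p=tiprow(w); cv2.imwrite('pics/last.png',w)
c2=cam('wrist'); print(s['time'],s['tool_pos'].round(4),yawof(s['tool_rot']).round(2),s['contact_force'].round(1),'tip',p,'tilt',tilt(p,c,s['tool_pos'],yawof(s['tool_rot'])),np.abs(c[2]-c2[2]).max())
E
python3 chk.py; python3 chk.py
```

```text
16.3 [ 0.4723 -0.0363  0.2794] 10.38 [-0.6 -0.3 -3.2] tip (np.float64(320.0), 64.0) tilt 13.740103501311928 0.0016944481235167189
16.35 [ 0.4719 -0.0343  0.2794] 10.5 [-0.   2.3 -3.4] tip (np.float64(320.0), 64.0) tilt 13.621278588857713 0.0009982484022848098
```

Run:
```python
from tilt import *
z=np.load('w1.npz'); c1=(z['K'],z['d'],z['o'],z['M'])
print('w1 tilt check (should be 0)',tilt((322,57),c1,np.array([.3674,-.2525,.2139]),-1.05))
plan([(.5000,-.0319,.2615,11.3,8)],5,p=[.4722,-.0362,.2794],yaw=10.4)
```

```text
w1 tilt check (should be 0) -0.21426672825174173
5 -0.00 0.12 0.07 -0.11; 5 -0.00 0.12 0.07 -0.11; 5 -0.00 0.12 0.07 -0.11; 5 -0.00 0.12 0.07 -0.11; 5 -0.00 0.12 0.07 -0.11; 5 -0.00 0.12 0.07 -0.11; 5 -0.00 0.12 0.07 -0.11; 5 -0.00 0.12 0.07 -0.11;
```

Call:
drive_tool(commands="5 0 0.12 0.07 -0.11; 5 0 0.12 0.07 -0.11; 5 0 0.12 0.07 -0.11; 5 0 0.12 0.07 -0.11; 5 0 0.12 0.07 -0.11; 5 0 0.12 0.07 -0.11; 5 0 0.12 0.07 -0.11; 5 0 0 0.07 -0.11")

```text
time: 17.4
tool_pos: [0.4975, -0.0329, 0.2623]
tool_rot: [-0.0, 0.634, 0.773, -0.0]
contact_force: [-0.3, -0.6, -2.8]
gripper_width: 0.097
```

```bash
python3 - <<'E'
from plan import *
manip.grab_frame('side')
E
python3 chk.py
python3 - <<'E'
from h import *
c=cam('wrist'); np.savez('w4.npz',K=c[0],d=c[1],o=c[2],M=c[3])
w=cv2.imread('pics/last.png'); cv2.imwrite('pics/w4.png',w); s=grab('side','s4.png')
cv2.imwrite('pics/m4.png',np.vstack([cv2.resize(w[150:290,260:460],(560,392),interpolation=2),cv2.resize(s[90:180,290:530],(560,206),interpolation=2)]))
E
```

```text
17.45 [ 0.4972 -0.0329  0.262 ] 11.26 [-0.8  0.  -4.6] tip (np.float64(321.5), 66.0) tilt 14.465362150745914 0.00012665398961836383
```

View pics/m4.png

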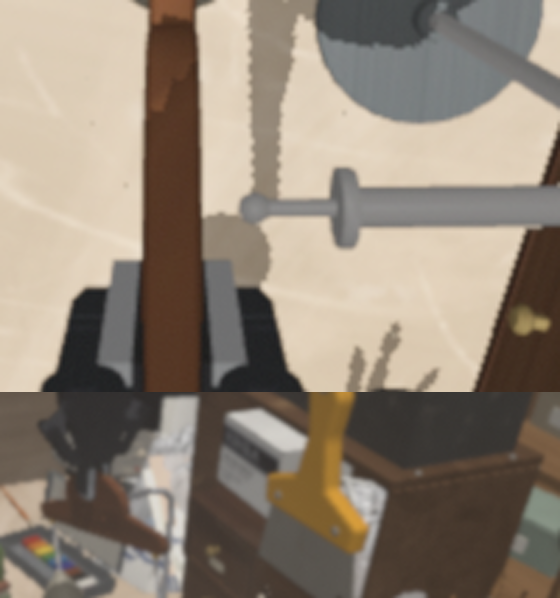

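```bash
cat > rel.py <<'E'
from plan import *
def rel(npz,ball,rod,tcp,yaw,th,hy,hz,off=-.0004):
    z=np.load(npz); c=(z['K'],z['d'],z['o'],z['M']); a=np.radians(yaw); X=np.array([np.cos(a),np.sin(a)]); Y=np.array([-X[1],X[0]])
    b=plane('w',ball,2,.24,c)[:2]; r=plane('w',rod,2,.24,c)[:2]; t=np.radians(th); s,k=np.sin(t),np.cos(t)
    y=hy*k+(hz-.044)*s; zz=(hz-.044)*k-hy*s
    h=np.array(tcp[:2])+(y+off)*Y; print('ball',b.round(4),'yaw',np.degrees(np.arctan2(*(r-b)[::-1])).round(2))
    print('hole rel tcp y',y.round(4),'z',(zz+.0187).round(4),'| need dx',((b-h)@X).round(4),'dy',((b-h)@Y).round(4),'dz',(.24-(tcp[2]+.0187+zz)).round(4))
E
python3 - <<'E'
from rel import *
f=lambda p:(260+p[0]/2.8,150+p[1]/2.8)
rel('w4.npz',f((255,208)),f((530,205.5)),[.4972,-.0329,.262],11.26,14.2,.020,.0075)
E
```

```text
ball [ 0.5131 -0.0191] yaw 11.86
hole rel tcp y 0.0104 z -0.0216 | need dx 0.0183 dy 0.0004 dz -0.0004
```

Call:
drive_tool(commands="5 0 0 0.01 -0.5; 5 0.01 0.1 0 0; 5 0 0.1 0 0; 5 0 0.1 0 0; 5 0 0.1 0 0; 5 0 0.1 0 0; 5 0 0.1 0 0; 5 0 0 0 0")

```text
time: 18.55
tool_pos: [0.515, -0.029, 0.2621]
tool_rot: [-0.0, 0.631, 0.776, -0.0]
contact_force: [0.2, 0.1, -3.4]
gripper_width: 0.103
```

```bash
python3 chk.py; python3 ft.py 3 x.npy
```

```text
18.55 [ 0.515  -0.029   0.2621] 11.75 [ 0.2  0.1 -3.4] tip (np.float64(321.5), 66.0) tilt 14.47006423854166 0.00010093408632311229
[ 7.8920e-01 -3.4380e-01 -2.5849e+00  7.0500e-02  3.2000e-03  1.7000e-03] sem [0.1498 0.1701 0.1091 0.0094 0.0159 0.0111] 18.75 [ 0.5148 -0.029   0.2622] 11.74 0.10026441825828131
```

Call:
drive_tool(commands="5 0 0.06 0 0; 5 0 0.06 0 0; 5 0 0.06 0 0; 5 0 0.06 0 0; 5 0 0.06 0 0; 5 0 0.06 0 0; 5 0 0 0 0; 5 0 0 0 0")

```text
time: 19.75
tool_pos: [0.5255, -0.0268, 0.2622]
tool_rot: [-0.0, 0.631, 0.776, -0.0]
contact_force: [-0.8, 0.5, -2.6]
gripper_width: 0.102
```

```bash
python3 ft.py 4 x.npy; python3 chk.py
python3 - <<'E'
from h import *
c=cam('wrist'); np.savez('w5.npz',K=c[0],d=c[1],o=c[2],M=c[3])
w=cv2.imread('pics/last.png'); s=grab('side','s5.png')
cv2.imwrite('pics/m5.png',np.vstack([cv2.resize(w[150:290,260:460],(560,392),interpolation=2),cv2.resize(s[90:180,290:410],(560,420),interpolation=2)[:208]]))
E
```

```text
[ 3.0830e-01 -1.0730e-01 -2.8681e+00  6.3600e-02  1.2200e-02  7.0000e-04] sem [0.1943 0.1257 0.1917 0.0102 0.0168 0.0103] 19.95 [ 0.5254 -0.0268  0.2622] 11.75 0.10522550835390343
19.95 [ 0.5254 -0.0268  0.2622] 11.75 [ 0.5  0.1 -2.9] tip (np.float64(321.0), 66.0) tilt 14.485306440042558 3.333074600764263e-06
```

View pics/m5.png

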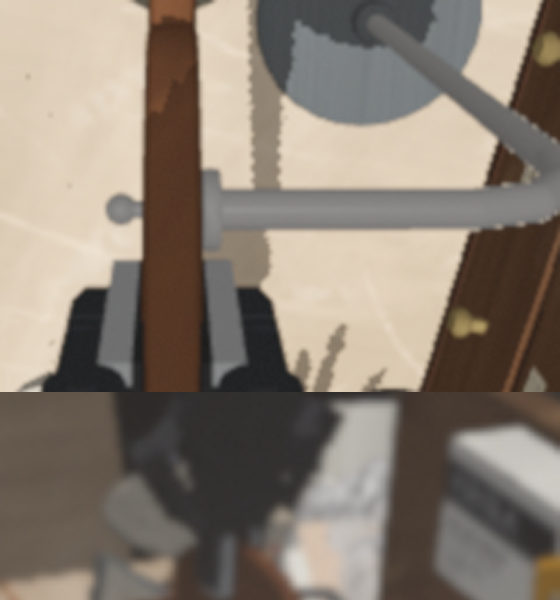

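Call:
drive_tool(commands="5 0 0 0.05 0; 5 0 0 0.05 0; 5 0 0 0.01 0; 5 -0.03 0 0.01 0; 5 -0.03 0 0.01 0; 5 -0.03 0 0.01 0; 5 0 0 0 0; 5 0 0 0 0")

```text
time: 21.05
tool_pos: [0.526, -0.0276, 0.2593]
tool_rot: [-0.001, 0.631, 0.776, 0.002]
contact_force: [-3.1, 6.5, 5.1]
gripper_width: 0.105
```

```bash
python3 chk.py; python3 ft.py 3 x.npy
```

```text
21.05 [ 0.526  -0.0276  0.2593] 11.81 [-3.1  6.5  5.1] tip (np.float64(320.5), 65.0) tilt 13.944044724306039 3.253926411206365e-06
[-3.5643e+00  7.3024e+00  4.8893e+00  1.4864e+00  6.8170e-01  4.1000e-03] sem [0.1973 0.4285 0.2325 0.0032 0.0234 0.015 ] 21.25 [ 0.526  -0.0277  0.2593] 11.81 0.10644125100216688
```

Call:
drive_tool(commands="5 0.03 0 -0.01 0; 5 0.03 0 -0.01 0; 5 0.03 0 -0.01 0; 5 0 0 0 0; 6 0 0 0 0; 7 0 0 0 0; 7.5 0 0 0 0; 8 0 0 0 0")

```text
time: 22.25
tool_pos: [0.5258, -0.0272, 0.2593]
tool_rot: [0.001, 0.631, 0.776, 0.0]
contact_force: [0.7, -0.6, 5.2]
gripper_width: 0.107
```

```bash
python3 chk.py; python3 ft.py 2 x.npy
```

```text
22.25 [ 0.5258 -0.0272  0.2593] 11.74 [ 0.7 -0.6  5.2] tip (np.float64(321.0), 66.0) tilt 14.525164081664755 1.2022766836664034e-05
[ 1.4727 -1.8781  4.8792 -0.1609 -0.1396 -0.0128] sem [0.1499 0.1142 0.2221 0.0181 0.0096 0.0219] 22.4 [ 0.5258 -0.0271  0.2593] 11.74 0.10378442956066122
```

Call:
drive_tool(commands="8 -0.01 0 -0.02 0; 8 -0.01 0 -0.02 0; 8 0 0 0 0; 8.4 0 0 0 0; 8.6 0 0 0 0; 8.8 0 0 0 0; 8.9 0 0 0 0; 9 0 0 0 0")

```text
time: 23.4
tool_pos: [0.5251, -0.0274, 0.2595]
tool_rot: [-0.001, 0.631, 0.776, -0.0]
contact_force: [-0.5, 1.1, -1.7]
gripper_width: 0.108
```

```bash
python3 chk.py; python3 ft.py 2 x.npy
```

```text
23.4 [ 0.5251 -0.0274  0.2595] 11.75 [-0.5  1.1 -1.7] tip (np.float64(321.0), 66.0) tilt 14.453515311918082 3.5363579644634435e-05
[-0.3577  0.1475 -1.9076  0.1662  0.079   0.0445] sem [0.1874 0.0721 0.0145 0.0085 0.0169 0.0098] 23.55 [ 0.5252 -0.0275  0.2596] 11.74 0.10962751368047226
```

Call:
drive_tool(commands="9.1 0 0 0 0; 9.2 0 0 0 0; 9.3 0 0 0 0; 9.4 0 0 0 0; 9.5 0 0 0 0; 9.6 0 0 0 0; 9.6 0 0 0 0; 9.6 0 0 0 0")

```text
time: 24.55
tool_pos: [0.5256, -0.0274, 0.2601]
tool_rot: [-0.0, 0.631, 0.776, -0.0]
contact_force: [0.2, -0.2, -2.6]
gripper_width: 0.115
```

```bash
python3 chk.py; python3 ft.py 2 x.npy
```

```text
24.55 [ 0.5256 -0.0274  0.2601] 11.74 [ 0.2 -0.2 -2.6] tip (np.float64(321.0), 66.0) tilt 14.47930827988472 1.3807864265857894e-06
[ 0.4159  0.2821 -1.7891  0.058   0.0305 -0.0257] sem [0.0245 0.4017 0.2037 0.0121 0.0227 0.0019] 24.7 [ 0.5256 -0.0274  0.2601] 11.75 0.11288450907313545
```

Call:
drive_tool(commands="9.65 0 0 0 0; 9.7 0 0 0 0; 9.75 0 0 0 0; 9.8 0 0 0 0; 9.85 0 0 0 0; 9.9 0 0 0 0; 9.95 0 0 0 0; 10 0 0 0 0")

```text
time: 25.7
tool_pos: [0.5258, -0.0277, 0.2608]
tool_rot: [0.001, 0.631, 0.776, -0.0]
contact_force: [-1.2, -1.9, -1.0]
gripper_width: 0.117
```

```bash
python3 chk.py; python3 ft.py 2 x.npy
```

```text
25.7 [ 0.5258 -0.0277  0.2608] 11.74 [-1.2 -1.9 -1. ] tip (np.float64(321.0), 48.0) tilt 8.015367727834494 2.3540399866905926e-05
[-0.5035 -1.1686 -0.1443 -0.2187  0.0581 -0.009 ] sem [0.315  0.2888 0.1351 0.0133 0.0192 0.0188] 25.85 [ 0.5258 -0.0276  0.2607] 11.74 0.11830273641837923
```

Call:
drive_tool(commands="10 0 0 0 0; 10 0 0 0 0; 10 0 0 0 0; 10.03 0 0 0 0; 10.06 0 0 0 0; 10.09 0 0 0 0; 10.12 0 0 0 0; 10.15 0 0 0 0")

```text
time: 26.85
tool_pos: [0.5256, -0.0274, 0.26]
tool_rot: [-0.0, 0.631, 0.776, 0.0]
contact_force: [-0.5, 0.1, -0.2]
gripper_width: 0.121
```

```bash
python3 chk.py; python3 ft.py 2 x.npy
```

```text
26.85 [ 0.5256 -0.0274  0.26  ] 11.75 [-0.5  0.1 -0.2] tip (np.float64(321.5), 42.0) tilt 5.828525449086568 2.2173939097536177e-05
[ 0.242   0.302  -0.2679  0.0086 -0.0079  0.007 ] sem [0.0532 0.1147 0.2791 0.0048 0.0041 0.0128] 27.0 [ 0.5256 -0.0274  0.2601] 11.75 0.11921644889937809
```

Call:
drive_tool(commands="10.2 0 0 0 0; 10.3 0 0 0 0; 10.5 0 0 0 0; 10.8 0 0 0 0; 11.2 0 0 0 0; 12 0 0 0 0; 13 0 0 0 0; 14 0 0 0 0")

```text
time: 28.0
tool_pos: [0.5256, -0.0274, 0.2601]
tool_rot: [-0.0, 0.631, 0.776, -0.0]
contact_force: [0.0, 1.8, 0.2]
gripper_width: 0.158
```

```bash
cat > pt.py <<'E'
from tilt import *
def ptilt(uv,c,hy=.020,hz=.0075,b=np.array([.5131,-.0191]),yaw=11.75):
    a=np.radians(yaw); Y=np.array([-np.sin(a),np.cos(a)]); o,v=ray('w',uv,c); A=.119-hy; B=-.008-hz
    def f(t):
        y=A*np.cos(t)+B*np.sin(t); z=.237+B*np.cos(t)-A*np.sin(t); p=o+v*(z-o[2])/v[2]; return (p[:2]-b)@Y-y
    return [round(np.degrees(brentq(f,*r)),2) if f(r[0])*f(r[1])<0 else None for r in((-.3,.5),)],[round(f(t),4) for t in(-.1,0,.1,.2)]
E
python3 - <<'E'
from pt import *
for i in range(8):
    c=cam('wrist'); w=cv2.cvtColor(manip.grab_frame('wrist'),cv2.COLOR_RGB2BGR); p=tiprow(w); print(p,ptilt(p,c))
cv2.imwrite('pics/w6.png',w); s=manip.state(); print(s['time'],s['contact_force'])
E
```

```text
(np.float64(321.5), 42.0) ([np.float64(-4.7)], [np.float64(-0.0004), np.float64(0.0023), np.float64(0.006), np.float64(0.0107)])
(np.float64(321.5), 42.0) ([np.float64(-4.7)], [np.float64(-0.0004), np.float64(0.0023), np.float64(0.006), np.float64(0.0107)])
(np.float64(321.5), 42.0) ([np.float64(-4.7)], [np.float64(-0.0004), np.float64(0.0023), np.float64(0.006), np.float64(0.0107)])
(np.float64(321.5), 42.0) ([np.float64(-4.7)], [np.float64(-0.0004), np.float64(0.0023), np.float64(0.006), np.float64(0.0107)])
(np.float64(321.5), 42.0) ([np.float64(-4.7)], [np.float64(-0.0004), np.float64(0.0023), np.float64(0.006), np.float64(0.0107)])
(np.float64(321.5), 42.0) ([np.float64(-4.7)], [np.float64(-0.0004), np.float64(0.0023), np.float64(0.006), np.float64(0.0107)])
(np.float64(321.5), 42.0) ([np.float64(-4.7)], [np.float64(-0.0004), np.float64(0.0023), np.float64(0.006), np.float64(0.0107)])
(np.float64(321.5), 42.0) ([np.float64(-4.7)], [np.float64(-0.0004), np.float64(0.0023), np.float64(0.006), np.float64(0.0107)])
28.4 [0.63373621 0.0270717  0.34585219]
```

Call:
drive_tool(commands="18 0 0 0 0; 24 0 0 0 0; 32 0 0 0 0; 40 0 0 0 0; 40 0 0 -0.1 0; 40 0 0 -0.4 0; 40 0 0 -0.7 0; 40 0 0 -0.9 0")

```text
time: 29.4
tool_pos: [0.5256, -0.0274, 0.325]
tool_rot: [0.0, 0.631, 0.776, 0.0]
contact_force: [0.0, -0.5, -0.4]
gripper_width: 0.466
```

Call:
drive_tool(commands="40 0 -0.4 0 0; 40 0 -0.8 0 0; 40 0 -0.8 0 0; 40 0 -0.8 0 0; 40 0 -0.8 0 0; 40 0 -0.8 0 0; 40 0 -0.8 0 0; 40 0 -0.3 0 0")

```text
time: 30.4
tool_pos: [0.3629, -0.0611, 0.3227]
tool_rot: [0.0, 0.631, 0.776, 0.0]
contact_force: [0.1, 0.3, 0.6]
gripper_width: 0.468
```

Run:
```python
from plan import *
manip.grab_frame('side'); c=cam('wrist'); np.savez('w7.npz',K=c[0],d=c[1],o=c[2],M=c[3]); w=grab('wrist','w7.png'); s=manip.state(); print(s['time'],s['tool_pos'],c[2])
w2=grab('wrist','w8.png'); print(np.abs(w.astype(int)-w2).mean())
b=np.array([.5131,-.0191,.24])+np.r_[np.cos(.205),np.sin(.205),0]*.0105
Y=np.array([-np.sin(.205),np.cos(.205),0])
print(proj('w',[b,b+.1*Y,b-.14*Y],c))
```

```text
30.5 [ 0.3635243  -0.06108958  0.32299343] [0.34650665 0.01837383 0.46516573]
2.32740625
[[528.26638171 193.83153961]
 [559.75547164  56.61137363]
 [495.57583658 334.19683579]]
```

View pics/w7.png

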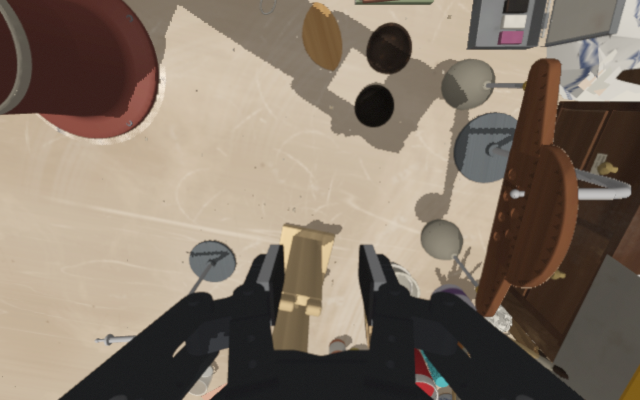

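Run:
```python
from plan import *
w=cv2.imread('pics/w7.png'); z=np.load('w7.npz'); c=(z['K'],z['d'],z['o'],z['M'])
h=cv2.cvtColor(w,cv2.COLOR_BGR2HSV); m=((h[...,0]<15)&(h[...,1]>110)&(h[...,2]>40)&(h[...,2]<190)).astype(np.uint8); m[:,:470]=0; m[:,600:]=0
n,l,st,_=cv2.connectedComponentsWithStats(m); i=l[160,530]; print(st[i])
a=.205; X=np.array([np.cos(a),np.sin(a),0]); Y=np.array([-X[1],X[0],0]); b=np.array([.5131,-.0191,.24]); P0=b+.0055*X
Q=[]
for r in range(75,306,5):
    u=np.where(l[r]==i)[0].min()-.5; o,v=ray('w',(u,r),c); p=o+v*((P0-o)@X)/(v@X); Q.append([(p-P0)@Y,p[2]])
Q=np.array(Q); print((Q*1000).round(1).tolist())
k=np.ones(len(Q),bool)
for _ in range(4):
    f=np.polyfit(*Q[k].T,1); e=Q[:,1]-np.polyval(f,Q[:,0]); k=np.abs(e)<max(.0015,1.5*np.std(e[k]))
print('tilt deg',np.degrees(np.arctan(f[0])),'z at ball',f[1],k.sum(),e[k].std())
cv2.imwrite('pics/c8.png',cv2.resize(w[100:260,470:600],(487,600),interpolation=2))
```

```text
[  476    59   124   302 22032]
[[89.8, 218.1], [86.2, 218.2], [82.5, 218.2], [78.9, 217.0], [75.1, 218.2], [71.4, 217.0], [67.6, 217.0], [63.7, 217.0], [59.8, 217.0], [55.8, 215.8], [51.8, 215.8], [47.8, 215.8], [43.6, 214.5], [39.6, 215.8], [35.5, 215.8], [31.1, 214.5], [26.8, 214.5], [22.5, 214.5], [17.8, 213.1], [13.4, 213.1], [8.9, 213.1], [4.4, 213.2], [-0.2, 213.2], [-4.8, 213.2], [-9.5, 213.2], [-14.7, 211.7], [-19.5, 211.7], [-24.4, 211.7], [-29.3, 211.7], [-34.3, 211.7], [-39.4, 211.7], [-45.1, 210.2], [-50.3, 210.2], [-55.6, 210.2], [-60.9, 210.2], [-66.3, 210.2], [-71.7, 210.2], [-77.3, 210.2], [-83.8, 208.6], [-89.5, 208.6], [-95.2, 208.6], [-102.2, 207.0], [-108.1, 206.9], [-114.1, 206.9], [-120.2, 206.9], [-126.4, 206.9], [-131.4, 208.5]]
tilt deg 3.0490353439440208 z at ball 0.21323048777741127 46 0.0005084966532639029
```

View pics/c8.png

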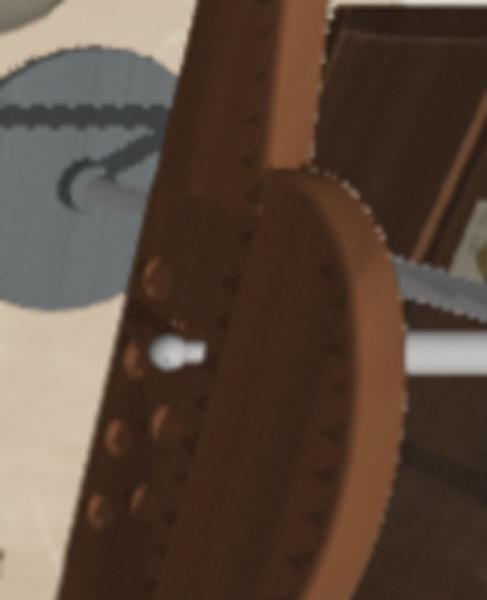

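Run:
```python
from h import *
a=cv2.imread('pics/w7.png').astype(int); b=cv2.imread('pics/w8.png').astype(int); print('plate diff',np.abs(a-b)[50:330,470:600].mean(),'bg',np.abs(a-b)[150:280,20:180].mean())
s=manip.state(); print(s['time'],s['contact_force'].round(2),np.abs(s['joint_vel']).max())
print(manip.job_done())
```

```text
plate diff 3.865311355311355 bg 0.8290544871794872
30.55 [-0.4  -0.12  0.1 ] 0.022353162489846888
the job is handed in; nothing more can be done
None
```

The mobile is hanging on the large stand by hole_2, on the neck between ball and collar, and I handed the job in at about 30.6 s. One last check was not clean, and the mobile was probably knocked once on the way.

- **Balance:** The wrist weight and moment put the centre of mass at about y = +13 to +18 mm, roughly midway between hole_2 and hole_3. Either hole should have passed. I chose hole_2 because it left more margin for error.
- **Tilt on the way:** During the carry the mobile turned about 14° in the grip. The likely cause is a drop brushing a cradle upright, since I lifted it only about 90 mm. I allowed for the tilt when threading the peg.
- **Pressing on the peg:** I tried to level it by pressing lightly on the peg. That reached about 11 N (limit 18 N) and did not turn it. I then opened the gripper slowly, and it settled on the peg without visible swinging.
- **Final level:** The last view shows the ball through hole_2 and in front of the plate. The lower edge measures about 3.0° from level (limit 5.4°), with the +y end up. That puts the centre of mass at about y = +14.4 mm, in line with the estimate.
- **Stillness:** The tip did not move over eight frames after release, before the arm withdrew. After it withdrew, two successive frames differed more on the plate than on the table (3.9 against 0.8 grey levels). The arm was still settling slightly then, so this is probably camera motion, but I did not rule out a small swing.
- **Surroundings:** The gripper is well clear and the wrist force reads near zero. The cups looked in place in the last view. I did not measure the cups or paint bottles again.

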